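# Line up the case-hinge leaf with the locked rail and hold it for the pin

### The job

First lock the black case rail in its jig: swing the red turnbutton round until it lies square across the rail. Then lift the orange hinge leaf out of its stand and bring its knuckle down into the gap between the two blue knuckles on the rail, without forcing it, so that the pin holes of all three line up in one straight line. Finish still gripping the leaf there, its weight carried by the gripper alone and not resting or leaning on the rail, ready for a colleague to push the pin through; leave the pin, tape, battery and screwdriver where they are.

Things in the scene. Friction and masses are not known exactly. Their poses are not given: they have to be found in the camera images.
- jig: Fixed aluminium jig plate, 12 mm thick, with a dark pocket for the rail and a turnbutton. Place and yaw vary; left or right of the stand. Origin on the table straight below the middle of the rail's hinge; y runs along the rail and the hinge, z up. The plate spans x -76..44 and y -130..80 mm.
- jig_seat (a point): Pocket floor of the jig below the hinge's middle (12 mm above the table): the rail's origin sits here when seated.
- turnbutton (a joint): Angle of the red turnbutton about its upright pivot, rad. 0: it points along the jig's -y, clear of the rail; grows counter-clockwise seen from above; 1.57: points along the jig's +x, square across the top of the rail; stop at 1.6. Starts at 0 to 0.45. Light friction (about 1 N at the post), stays where it is left.
- button_pivot (a point): Turnbutton pivot, on top of the tongue (63.5 mm above the table), at jig x -46, y -72 mm. The red tongue is 18 mm wide, 10 mm thick and reaches 53 mm from the pivot; it passes 1.5 mm above the rail.
- button_post (a point): Top centre of the red upright round thumb post on the turnbutton, 14 mm diameter, 26 mm tall, 40 mm out from the pivot; its top is 89.5 mm above the table. Grip it from above or push it round in an arc.
- rail: Loose black case rail (44 x 150 x 40 mm, 0.4 kg) in the jig's pocket with 1 mm play, the blue hinge leaf (10 mm thick) upright on its top. Origin on its underside below the hinge's middle; y along the rail (block from y -90 to +60 mm), z up. The blue leaf spans y -40..40 mm.
- rail_axis (a point): Middle of the blue hinge on its pin axis, 86 mm above the table; the axis is level, along y of this frame. Two blue knuckles, 24 mm diameter with 13 mm holes, at y -40..-18 and 18..40 mm; between them an open gap 36 mm long, free from above and 24 mm deep below the axis. The orange knuckle's centre belongs at this point, held: nothing stops it there.
- stand: Fixed grey stand (60 x 100 mm, 68 mm high): two slotted posts hold the leaf upright by its wings. Left or right of the jig, yaw varies. Origin on the table under its centre; y runs along the leaf. Posts: |y| 25 to 43, |x| up to 16 mm; open between them down to 8 mm above the table. Slots 11.6 mm wide, 24 mm deep, floor 44 mm above the table.
- leaf: Loose orange hinge leaf, 0.11 kg, same both ways round. Origin on its pin hole's axis, mid length; y along the hole, z up, x through the thickness. Knuckle 24 mm diameter, 30 mm long, 13 mm hole. Plate 10 mm thick, 76 mm wide (y), from z 20 to 62 mm; neck to the knuckle 30 mm wide. Starts upright in the stand, origin 24 mm above the table; grip the plate's middle across x from above.
- pin: Steel hinge pin, 8 mm diameter, 90 mm long with a wider head, standing in a small wooden block beyond the work area; leave alone. Origin at its foot.
- tape: Roll of green tape, 74 mm diameter, 36 mm high, near the robot; leave alone. Origin below its centre.
- battery: Grey battery pack with a blue band, 75 x 35 x 22 mm, at the back; leave alone. Origin below its centre.
- driver: Screwdriver with a blue handle, 160 mm long, lying near the robot; leave alone.

How it is judged:
On the way, in this order (a step that is already met when the one before it is completed fails the run):
1. the turnbutton is swung across the rail while the leaf is still in its stand (value of joint turnbutton above 1.31 rad and distance between rail and jig_seat below 0.006 m and distance of leaf from where it was at the start of the episode below 0.015 m), for 0.2 s.
2. the leaf is lifted clear of its stand (value of joint turnbutton above 1.31 rad and height (world z) of leaf above 0.07 m and contact force between the fingers and leaf above 1 N), for 0.2 s.
At the end, for the whole second after the job is handed in: Turnbutton past 1.31 rad, rail within 6 mm of its seat; leaf origin within 3 mm of the blue pin axis across and in height, 4 mm along it, hole parallel within 0.07 rad; fingers grip the leaf (over 2 N), leaf presses on the rail under 3 N, leaf still (value of joint turnbutton above 1.31 rad and distance between rail and jig_seat below 0.006 m and x of leaf in the frame of rail_axis between -0.003 and 0.003 m and z of leaf in the frame of rail_axis between -0.003 and 0.003 m and y of leaf in the frame of rail_axis between -0.004 and 0.004 m and angle between the y axis of leaf and the y axis of rail_axis, either way round below 0.07 rad and contact force between the fingers and leaf above 2 N and contact force between leaf and rail below 3 N and linear speed of leaf below 0.02 m/s); the arm keeps its last pose, push and grip.
It fails at once if a bystander is shifted by more than 30 mm (distance of any of pin, tape, battery, driver from where it was at the start of the episode above 0.03 m).
It fails at once if the leaf is forced against the rail (over 40 N) (contact force between leaf and rail above 40 N).
It also fails if it takes over 50 s, if anything falls off the work surface, if the arm or the gripper's body presses on something with over 40 N, if the wrist force passes 120 N, or if a joint passes its speed limit or range.

### The arm

A 6-joint arm with a two-finger parallel gripper is mounted at the origin on the work surface. World frame = base frame: x ahead of the robot, y to its left, z up, the work surface at z = 0. Lengths are in m, angles in rad, forces in N, time in s.
With the tool pointing down it reaches from about 0.375 to 0.9 m from the base axis. Payload 3.1 kg.
Tool frame: the origin (TCP) lies at the centre of the arm's flange, where the gripper is bolted on; the fingertips stand 173 mm ahead of it and the grasp point (between the pads) lies 155 mm ahead of it; z points along the fingers, y is the line along which they close (so a half turn about z gives the same grasp; the last joint's range is limited). The gripper opens to 85 mm and grips with 20 to 120 N. Pads are 22 mm wide; open, the fingers measure 114 mm over their backs; the gripper's body (76 mm by 85 mm) begins 54 mm behind the grasp point. The pads swing forward as they close: fully open they stand 13 mm farther back than shut.
Start: joints at [-0.178, 0.527, 1.433, -0, 1.181, -0.178], TCP at [0.625, 0, 0.405] pointing down, gripper open.
Joint ranges: [-3.08, 3.08], [-0.75, 2.2], [0.22, 2.44], [-1.43, 4.57], [0, 2.65], [-2.85, 2.85]. Speed limits (rad/s): [2.79, 2.79, 3.14, 3.14, 3.14, 3.14].

### API

Orientations are given as a unit quaternion [x, y, z, w].
In Python, from station import * gives the robot as it stands.
- The arm moves only by the shell command python3 -m jog 'ROWS' [OPENING] [FORCE]. ROWS is a JSON object of lists of equal length, an entry for each row: "linear": the shift along the world's x, y, z in mm, a list of three; "turn": the turn about the world's z in units of 5 degrees (1.0 is 5 degrees). A call has 1 to 12 rows; each row shifts and turns the commanded pose from where the row before left it; what a row does not reach is not made up. A row lasts 1/8 s, in which the tool goes at most 62.5 mm and 10.7 degrees, less where a joint would pass 70% of its speed; a pose out of reach is approached as far as the arm can. A call is refused whole if a number of a shift passes 62.5 or a number of a turn 1, either way. A call with a gripper value outside its range is refused whole. OPENING is the opening, from 0 (shut) to 1 (fully open), set as the call begins (- or left out, the last holds). The fingers move at their own pace and stop on an object; FORCE is the grip in N (left out, the last holds). Time passes only in rows, so rows that do not move let the fingers close. It gives the time, the measured TCP pose, the force, the opening and the grip force at its end, in the units of the state.
- sense(): the state, without advancing time (a new reading comes with each control period).
- snapshot(name): name is "scene" or "side" or "wrist"; returns the picture (400x640x3 uint8, red, green, blue); there is no depth.
- get_calibration(name): a dict with "fx", "fy", "cx", "cy" (pixels), "world_to_cam" (4x4, takes a point from world to camera coordinates). Camera axes: x right, y down, z forward; pixel columns grow to the right and rows downward; lengths in m; the calibration is good to about 2 mm. A picture is of the moment at which its call begins: read the wrist's pose just before it. get_calibration takes no time and is no camera call; for the wrist camera it gives the pose at the moment of the call.
- sign_off(): hands the job in; it is judged then, once.
The state is a dict: "t": time; "q": joint angles; "qd": joint speeds; "tau": joint torques, N m; "tcp_pos": TCP position; "tool_rot": TCP orientation; "force": force on the tool from outside, world axes, zero at the start; "ft_torque": the same for the moment, N m; "finger_gap": opening from 0.0 (shut) to 1.0 (fully open); "gripper_force": force on a finger pad.
Only numpy, scipy, OpenCV 4.12 (cv2) and the standard library are available. Lean on these libraries where they do the work, as an engineer would, in place of code of your own. Each camera call takes 0.05 s, during which the arm holds its last target. There are 200 camera calls.

## Working session

There is one attempt and no reset: what is moved stays moved. The work goes in short steps, Python scripts to look and compute and a shell command to move; the robot and the scene stay as the last step left them, time stands still between calls to the robot, and variables do not carry over. Pictures are saved under pics/ and viewed, at most 12 in all, crops included, and the job is handed in when it is done.

```bash
mkdir -p pics; ls
cat > h.py <<'E'
from station import *
import numpy as np, cv2
def save(name,f):
    im=snapshot(name); cv2.imwrite('pics/'+f,cv2.cvtColor(im,cv2.COLOR_RGB2BGR)); return im
def ray(c,u,v):
    M=np.array(c['world_to_cam']);R=M[:3,:3];t=M[:3,3]
    return -R.T@t, R.T@np.array([(u-c['cx'])/c['fx'],(v-c['cy'])/c['fy'],1])
def onz(c,u,v,z):
    o,d=ray(c,u,v); return o+d*(z-o[2])/d[2]
def proj(c,p):
    M=np.array(c['world_to_cam']);q=M[:3,:3]@np.array(p)+M[:3,3]
    return np.array([c['fx']*q[0]/q[2]+c['cx'],c['fy']*q[1]/q[2]+c['cy']])
E
python3 - <<'E'
from h import *
a=save('scene','s0.png');b=save('wrist','w0.png');c=save('side','d0.png')
cv2.imwrite('pics/a0.png',cv2.cvtColor(np.vstack([np.hstack([a,b]),np.hstack([c,c*0])])[:, :],cv2.COLOR_RGB2BGR)[::1,::1])
im=cv2.imread('pics/a0.png');cv2.imwrite('pics/a0.png',cv2.resize(im,(800,500),interpolation=cv2.INTER_AREA))
for n in('scene','side','wrist'):
    k=get_calibration(n);o,d=ray(k,k['cx'],k['cy']);print(n,k['fx'],k['cx'],k['cy'],o.round(3),d.round(3))
print(sense())
E
```

```text
pics
scene 434.21072349372497 320.9932982709971 197.28324233128973 [0.955 0.414 0.827] [-0.447 -0.43  -0.785]
side 432.6122253872016 328.60188461392517 197.10368486504012 [0.411 0.725 0.478] [ 0.146 -0.871 -0.469]
wrist 337.65389338579126 318.66614376266836 201.15860524317156 [0.626 0.073 0.374] [-0.    -0.29  -0.957]
{'t': 0.15, 'q': array([-1.78525584e-01,  5.28267663e-01,  1.43359584e+00,  2.39717657e-05,
        1.18140717e+00, -1.78469074e-01]), 'qd': array([ 2.09340463e-03, -2.92041949e-03, -3.53873917e-03,  1.22675518e-03,
       -8.25053106e-05, -7.06166998e-05]), 'tau': array([ 1.17890530e-03, -4.42742836e+01, -1.78276026e+01, -2.15643640e-04,
        5.61750654e-03, -9.84718270e-06]), 'tcp_pos': array([6.24743458e-01, 6.25448379e-05, 4.03952802e-01]), 'tool_rot': array([ 7.07129735e-01,  7.07083329e-01, -4.69401690e-04, -6.95499696e-04]), 'force': array([-0.00129048, -0.45111739,  0.00187865]), 'ft_torque': array([ 0.00071492, -0.03593178,  0.05032724]), 'gripper_force': 0.0, 'finger_gap': 0.9958432202603715}
```

View pics/a0.png

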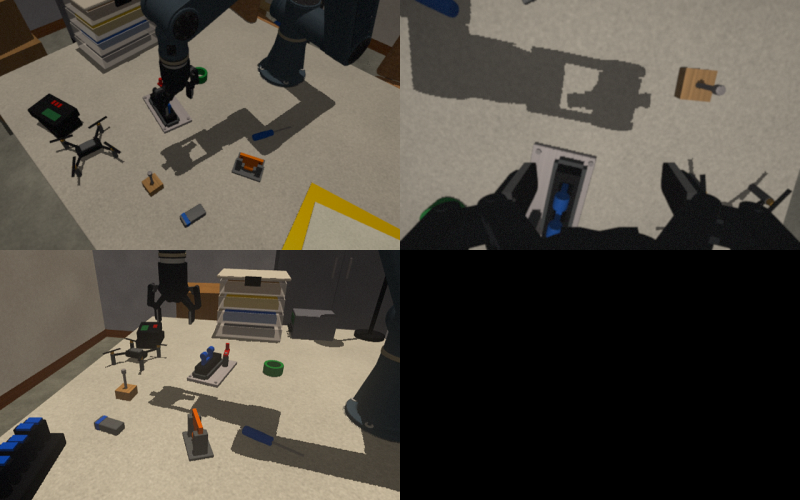

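The pictures show the jig with black rail, blue knuckles and red post (scene at about 265,175 full-res; side at about 340,175). The orange leaf in its stand is at about (398,260) in scene and (315,270) in side. I'll measure them by colour.

```bash
cat >> h.py <<'E'
def blobs(im,col,mn=15):
    h=cv2.cvtColor(im,cv2.COLOR_RGB2HSV);H,S,V=cv2.split(h)
    m={'red':((H<5)|(H>172))&(S>130)&(V>40),'orange':(H>=5)&(H<17)&(S>150)&(V>60),'blue':(H>100)&(H<125)&(S>120)&(V>40)}[col].astype(np.uint8)
    n,l,st,ce=cv2.connectedComponentsWithStats(m)
    return [(st[i].tolist(),ce[i].round(1).tolist(),l==i) for i in range(1,n) if st[i][4]>=mn]
def tri(c1,p1,c2,p2):
    o,d=ray(c1,*p1);q,e=ray(c2,*p2)
    s=np.linalg.lstsq(np.c_[d,-e],q-o,rcond=None)[0];a=o+s[0]*d;b=q+s[1]*e
    return (a+b)/2,np.linalg.norm(a-b)
E
python3 - <<'E'
from h import *
C={n:get_calibration(n) for n in('scene','side','wrist')}
for n,f in(('scene','s0'),('side','d0'),('wrist','w0')):
    im=cv2.imread(f'pics/{f}.png')[:,:,::-1].copy()
    for col in('red','orange','blue'):
        for b in blobs(im,col): print(n,col,b[0],b[1], cv2.minAreaRect(np.argwhere(b[2])[:,::-1].astype(np.float32)))
a=cv2.imread('pics/s0.png')[100:330,200:480];b=cv2.imread('pics/d0.png')[120:350,260:440]
b=cv2.copyMakeBorder(b,0,0,0,100,0)
x=np.hstack([a,b]);cv2.imwrite('pics/c0.png',cv2.resize(x[:,:400] if 0 else x,None,fx=1.42,fy=1.42,interpolation=cv2.INTER_CUBIC)[:, :800])
E
```

```text
scene red [252, 124, 9, 15, 78] [256.2, 131.2] ((256.5588073730469, 130.76470947265625), (7.761139392852783, 13.824529647827148), 14.03624439239502)
scene red [81, 160, 19, 13, 114] [90.2, 165.8] ((90.117919921875, 165.78773498535156), (17.67740249633789, 8.255929946899414), 29.05460548400879)
scene orange [411, 25, 35, 19, 104] [427.9, 33.9] ((428.25927734375, 33.96416473388672), (37.13882827758789, 3.42641282081604), 25.820993423461914)
scene orange [0, 53, 64, 42, 370] [34.4, 75.5] ((28.198219299316406, 72.84587097167969), (19.17441177368164, 68.54176330566406), 66.66596221923828)
scene orange [628, 135, 12, 6, 32] [635.0, 137.0] ((634.2000122070312, 136.10000610351562), (12.074767112731934, 3.5777087211608887), 26.56505012512207)
scene orange [384, 244, 38, 30, 580] [400.4, 258.0] ((399.550048828125, 260.3500061035156), (39.21224594116211, 23.08462905883789), 18.434946060180664)
scene orange [243, 297, 10, 6, 19] [246.8, 298.6] ((247.3189697265625, 298.07757568359375), (5.383564472198486, 7.878387451171875), 66.80140686035156)
scene blue [155, 32, 79, 38, 193] [193.6, 50.6] ((194
[... 3868 characters left out ...]
5407714844, 279.076904296875), (18.30510711669922, 45.48542022705078), 56.3099365234375)
side blue [388, 282, 49, 31, 513] [412.8, 297.3] ((412.1506652832031, 296.5685119628906), (50.897762298583984, 14.6486234664917), 24.443954467773438)
side blue [0, 295, 45, 27, 704] [20.9, 307.8] ((21.667436599731445, 308.02886962890625), (20.4242000579834, 50.363670349121094), 54.782405853271484)
side blue [0, 329, 17, 16, 211] [6.5, 335.4] ((8.0, 336.5), (15.0, 16.0), 90.0)
wrist blue [26, 0, 68, 27, 1044] [67.6, 10.0] ((59.5, 13.0), (26.0, 67.0), 90.0)
wrist blue [233, 293, 39, 88, 1536] [253.2, 337.4] ((253.47059631347656, 337.6176452636719), (24.98116683959961, 91.19338989257812), 14.03624439239502)
```

View pics/c0.png

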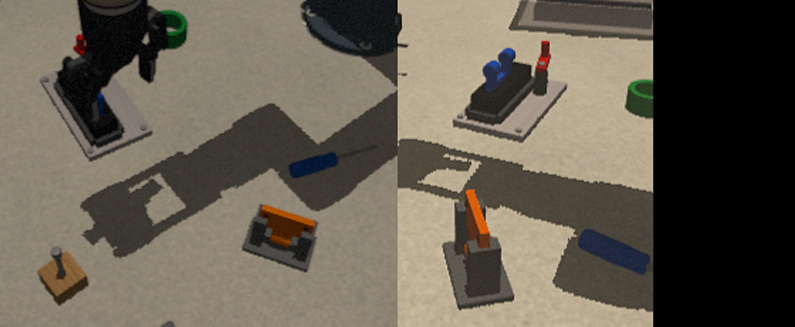

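The crops show the jig with its button end toward the robot (jig +y is roughly world +y). The red post is at side pixel (363,152) and the knuckles are at (338,157) and (328,166). The leaf's top edge runs from scene pixel (385,245) to (420,252).

Run:
```python
from h import *
S=get_calibration('scene');D=get_calibration('side');W=get_calibration('wrist')
f=lambda p:np.round(p,3)
print('post',f(onz(D,363.5,151,.0895)),f(onz(S,256,126,.0895)),tri(S,(256,128),D,(363.5,153)))
print('kn far',f(onz(D,338.5,157,.09)),'near',f(onz(D,327,166,.09)))
# plate corners from crops (crop px/1.42+offset)
for n,c,(ox,oy),ps in(('S',S,(200,100),[(41,78),(92,157),(151,130)]),('D',D,(260-280,120),[(455,122),(520,138),(567,85)])):
    for p in ps: print(n,f(onz(c,p[0]/1.42+ox,p[1]/1.42+oy,.012)))
# wrist plate corners top edge
print('W',f(onz(W,533/.625-640,143/.625,.012)),f(onz(W,596/.625-640,156/.625,.012)))
# leaf top: z = .024+.062
for n,c,(ox,oy),ps in(('S',S,(200,100),[(262,205),(317,217)]),('D',D,(260-280,120),[(472,192),(483,245)])):
    for p in ps: print('leaf',n,f(onz(c,p[0]/1.42+ox,p[1]/1.42+oy,.086)))
for n,c,(ox,oy),ps in(('S',S,(200,100),[(257,209),(243,247),(307,269),(317,236)]),('D',D,(-20,120),[(463,306),(513,298),(445,243)])):
    for p in ps: print('standbase',n,f(onz(c,p[0]/1.42+ox,p[1]/1.42+oy,.008)))
```

```text
post [ 0.49  -0.249  0.09 ] [ 0.492 -0.262  0.09 ] (array([ 0.49076083, -0.26560034,  0.0784591 ]), np.float64(0.00211375440801049))
kn far [ 0.543 -0.198  0.09 ] near [ 0.56  -0.141  0.09 ]
S [ 0.563 -0.297  0.012]
S [ 0.613 -0.096  0.012]
S [ 0.504 -0.07   0.012]
D [ 0.609 -0.089  0.012]
D [ 0.503 -0.061  0.012]
D [ 0.448 -0.259  0.012]
W [ 0.504 -0.07   0.012] [ 0.62  -0.096  0.012]
leaf S [0.527 0.182 0.086]
leaf S [0.487 0.249 0.086]
leaf D [0.524 0.189 0.086]
leaf D [0.496 0.272 0.086]
standbase S [0.493 0.157 0.008]
standbase S [0.559 0.185 0.008]
standbase S [0.519 0.274 0.008]
standbase S [0.464 0.251 0.008]
standbase D [0.515 0.277 0.008]
standbase D [0.466 0.257 0.008]
standbase D [0.556 0.187 0.008]
```

```bash
python3 -m jog '{"linear":[[-22,-43,-12],[-22,-43,-12],[-22,-43,-12],[-22,-43,-12],[-22,-43,-12],[-22,-43,-12],[0,0,0],[0,0,0]],"turn":[-0.5,-0.5,-0.5,-0.5,-0.4,-0.5,0,0]}' 0.6
python3 - <<'E'
from h import *
s=sense();print(s['tcp_pos'].round(4),s['tool_rot'].round(3))
W=get_calibration('wrist');im=save('wrist','w1.png')
for col in('red','blue'):
    for b in blobs(im,col,60):
        print(col,b[0],b[1],cv2.minAreaRect(np.argwhere(b[2])[:,::-1].astype(np.float32)))
S=get_calibration('scene');D=get_calibration('side')
d=save('side','d1.png')
for b in blobs(d,'red',60): print('side',b[0],b[1])
E
```

```text
t: 1.15
tcp_pos: [0.493, -0.2578, 0.3326]
tool_rot: [0.791, 0.612, 0.0, -0.0]
force: [-0.8, -0.1, 0.1]
finger_gap: 0.601
gripper_force: 0.0
[ 0.493  -0.2578  0.3326] [ 0.791  0.612  0.    -0.   ]
red [294, 141, 41, 91, 1718] [315.3, 188.7] ((313.9764404296875, 186.89410400390625), (90.026123046875, 25.380857467651367), 77.47119140625)
blue [361, 0, 47, 117, 3291] [380.3, 62.4] ((383.56622314453125, 57.79057312011719), (43.184871673583984, 117.16234588623047), 2.02136492729187)
side [357, 149, 11, 22, 88] [363.1, 159.9]
```

View pics/w1.png

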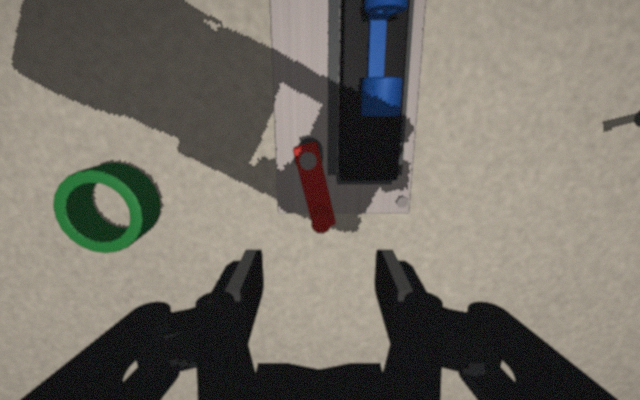

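The view shows the pivot cap at about (308,160), the post's top end at about (322,221), the blue hinge along column 380, and the tape at the left, clear of the fingers.

Run:
```python
from h import *
W=get_calibration('wrist')
p=onz(W,308,160,.0635);q=onz(W,322,221,.0895);print(p,q,np.linalg.norm((q-p)[:2]))
im=cv2.imread('pics/w1.png')[:,:,::-1].copy()
m=[b for b in blobs(im,'blue',1000)][0][2]
# near knuckle/leaf edges
for v in(5,30,50,85,100,112): 
    u=np.where(m[v])[0]; print(v,u.min(),u.max(), onz(W,(u.min()+u.max()+1)/2,v,.08).round(4))
a=onz(W,271,5,.012);b=onz(W,277,212,.012);c=onz(W,424,5,.012);d=onz(W,409,212,.012);print('plate',a,b,c,d)
for v in(a-b,c-d):print(np.degrees(np.arctan2(-v[0],v[1])))
```

```text
[ 0.49560854 -0.22471228  0.0635    ] [ 0.49596735 -0.26270591  0.0895    ] 0.03799531920988772
5 364 407 [ 0.5646 -0.145   0.08  ]
30 369 386 [ 0.5574 -0.1569  0.08  ]
50 368 385 [ 0.5546 -0.1675  0.08  ]
85 361 402 [ 0.5536 -0.188   0.08  ]
100 361 400 [ 0.5513 -0.1966  0.08  ]
112 361 399 [ 0.5495 -0.2037  0.08  ]
plate [ 0.49523246 -0.11066525  0.012     ] [ 0.45238934 -0.2719933   0.012     ] [ 0.60855662 -0.13969805  0.012     ] [ 0.56846834 -0.30187014  0.012     ]
-14.872482463914722
-13.884933137843996
```

```bash
python3 -m jog '{"linear":[[3,-6,0],[0,0,-40],[0,0,-40],[0,0,-10],[0,0,0]],"turn":[0,0,0,0,0]}' 0.6 && python3 -m jog '{"linear":[[0,0,0],[0,0,0],[0,0,0],[0,0,0],[0,0,0]],"turn":[0,0,0,0,0]}' 0 30
python3 - <<'E'
from h import *
save('wrist','w2.png')
E
```

```text
t: 1.88
tcp_pos: [0.4965, -0.2638, 0.2427]
tool_rot: [0.79, 0.613, -0.0, -0.0]
force: [-0.1, -0.5, 0.0]
finger_gap: 0.603
gripper_force: 0.0
t: 2.5
tcp_pos: [0.4962, -0.2642, 0.244]
tool_rot: [0.791, 0.612, 0.0, 0.001]
force: [-2.2, 0.0, 5.7]
finger_gap: 0.149
gripper_force: 30.1
```

View pics/w2.png

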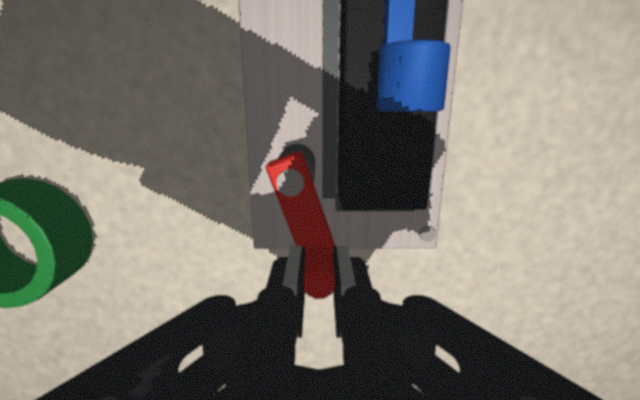

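The post (about 318,285) is gripped between the pads, with a gap of 0.149 ≈ 13 mm. Next I swing it along the arc.

```bash
python3 -m jog '{"linear":[[5.2,0.5,1],[5.2,0.9,0],[5,1.7,0],[4.6,2.3,0],[4.3,2.9,0],[4,3.4,0],[3.4,4,0],[2.9,4.3,0],[2.2,4.7,0],[1.6,4.2,0],[0,0,0],[0,0,0]],"turn":[0,0,0,0,0,0,0,0,0,0,0,0]}'
python3 - <<'E'
from h import *
W=get_calibration('wrist');im=save('wrist','w3.png')
E
```

```text
t: 4.05
tcp_pos: [0.5332, -0.234, 0.2438]
tool_rot: [0.791, 0.612, -0.001, -0.002]
force: [-4.3, 1.2, 5.6]
finger_gap: 0.148
gripper_force: 30.2
```

View pics/w3.png

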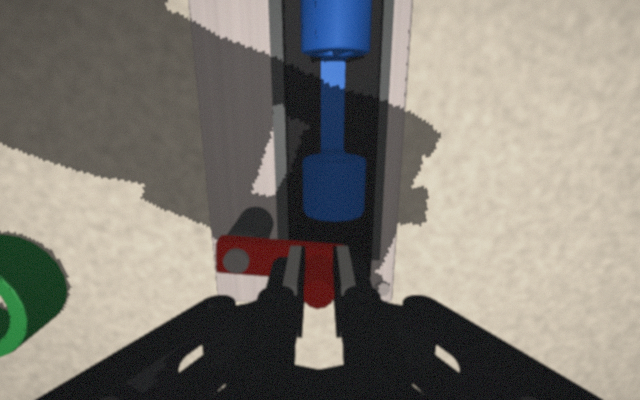

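The tongue lies square across the rail, with its pivot cap at (236,260) and the post at (318,290). I'll release, rise and measure the hinge from above.

```bash
python3 -m jog '{"linear":[[0,0,0],[0,0,0],[0,0,5],[0,0,40],[0,0,50],[0,0,25],[0,0,0],[0,0,0]],"turn":[0,0,0,0,0,0,0,0]}' 0.5
python3 - <<'E'
from h import *
s=sense();print(s['tcp_pos'].round(4))
W=get_calibration('wrist');im=save('wrist','w4.png');o,d=ray(W,W['cx'],W['cy']);print(o,d)
for b in blobs(im,'blue',300):
    print(b[0],b[1])
    for v in range(b[0][1],b[0][1]+b[0][3],8):
        u=np.where(b[2][v])[0]; print(v,u.min(),u.max())
E
```

```text
t: 5.1
tcp_pos: [0.534, -0.2348, 0.3629]
tool_rot: [0.791, 0.612, -0.0, -0.001]
force: [-0.3, -1.1, 0.4]
finger_gap: 0.503
gripper_force: 0.0
[ 0.534  -0.2348  0.3629]
[ 0.55352395 -0.16392861  0.33243572] [-0.07228455 -0.2805016  -0.95712789]
[308, 37, 36, 125, 3163] [324.9, 97.4]
37 317 334
45 308 343
53 308 342
61 308 342
69 308 342
77 318 331
85 318 331
93 318 331
101 318 331
109 318 331
117 318 331
125 318 331
133 309 341
141 308 341
149 308 341
157 308 341
```

View pics/w4.png

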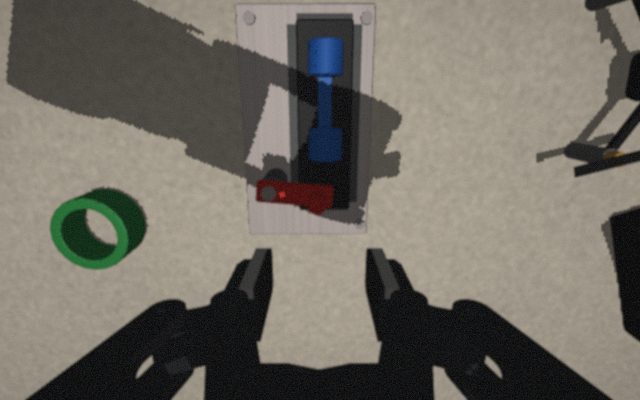

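The view shows both knuckles, the far one at about (325,57) and the near one at about (325,146). The red tongue lies across the rail at (295,193).

```bash
cat > hinge.py <<'E'
from h import *
E
python3 - <<'E'
from h import *
W=get_calibration('wrist')
f=lambda p:np.round(p,4)
F=onz(W,325.7,37.5,.097);N=onz(W,325.2,162,.097);print('outer',f(F),f(N),np.linalg.norm(F-N),f((F+N)/2))
F2=onz(W,325.7,57,.086);N2=onz(W,325.2,146,.086);d=F2-N2;print(f((F2+N2)/2),np.degrees(np.arctan2(-d[0],d[1])))
F3=onz(W,325.7,75.5,.086);N3=onz(W,325.2,131,.086);print('inner',np.linalg.norm(F3-N3),f((F3+N3)/2))
# plate yaw
a,b,c,e=[onz(W,*p,.012) for p in((237,4),(249,234),(375,4),(365,235))]
for v in(a-b,c-e):print(np.degrees(np.arctan2(-v[0],v[1])))
print('width',np.linalg.norm(a-c))
E
```

```text
outer [ 0.5669 -0.1287  0.097 ] [ 0.5471 -0.2059  0.097 ] 0.07966451550374118 [ 0.557  -0.1673  0.097 ]
[ 0.5571 -0.1676  0.086 ] -14.490717506329084
inner 0.03731242969128851 [ 0.557  -0.1681  0.086 ]
-15.13045845775255
-14.516110474264012
width 0.1161170199364352
```

```bash
python3 -m jog '{"linear":[[0,43,0],[0,43,0],[0,43,0],[1,43,0],[1,43,0],[1,43,0],[1,43,0],[1,43,0],[1,42,0],[0,0,0],[0,0,0]],"turn":[0.8,0.9,0.9,0.9,0.9,0.9,0.9,0.9,0.8,0,0]}' 0.6
python3 - <<'E'
from h import *
s=sense();print(s['tcp_pos'].round(4))
W=get_calibration('wrist');im=save('wrist','w5.png')
for b in blobs(im,'orange',300):
    print(b[0],b[1]);r=cv2.minAreaRect(np.argwhere(b[2])[:,::-1].astype(np.float32));print(r,cv2.boxPoints(r))
    for p in cv2.boxPoints(r): print(onz(W,*p,.086).round(4))
E
```

```text
t: 6.52
tcp_pos: [0.5401, 0.1506, 0.3625]
tool_rot: [0.537, 0.843, -0.001, -0.001]
force: [1.1, -0.3, 0.2]
finger_gap: 0.597
gripper_force: 0.0
[0.5401 0.1506 0.3625]
[312, 45, 27, 113, 1971] [325.6, 100.2]
((325.0, 101.0), (112.0, 26.0), 90.0) [[312.  45.]
 [338.  45.]
 [338. 157.]
 [312. 157.]]
[0.491  0.2459 0.086 ]
[0.5068 0.2532 0.086 ]
[0.5397 0.1857 0.086 ]
[0.5224 0.1776 0.086 ]
```

View pics/w5.png

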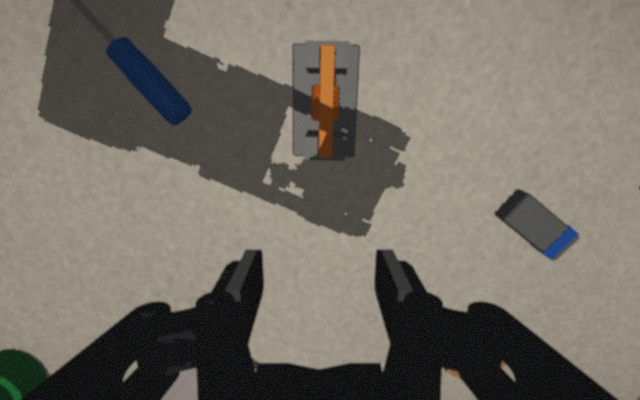

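The leaf's top edge runs from (327.5,45) to (326,158), with the stand around it; battery and driver are clear of the descent.

Run:
```python
from h import *
W=get_calibration('wrist');im=cv2.imread('pics/w5.png')[:,:,::-1].copy()
m=blobs(im,'orange',300)[0][2]
for v in(50,60,70,78,125,135,145,152):
    u=np.where(m[v])[0];print(v,u.min(),u.max())
a=onz(W,328,45,.086);b=onz(W,326,158,.086);d=a-b
print(np.linalg.norm(d),(a+b)/2,np.degrees(np.arctan2(-d[0],d[1])))
s=sense();R=__import__('scipy.spatial.transform',fromlist=['x']).Rotation.from_quat(s['tool_rot']).as_matrix();print(np.degrees(np.arctan2(R[1,1],R[0,1])),s['tcp_pos'])
print(((a+b)/2-s['tcp_pos'])[:2]*1000)
```

```text
50 321 334
60 320 333
70 319 334
78 321 333
125 320 332
135 318 331
145 319 331
152 319 331
0.0759974218662371 [0.51672898 0.21539321 0.086     ] 24.31461692411609
24.942261612402184 [0.54026161 0.15014562 0.36274715]
[-23.53263059  65.24759031]
```

```bash
python3 -m jog '{"linear":[[-12,33,0],[-11.5,32.2,0],[0,0,-50],[0,0,-50],[0,0,-25],[0,0,-12.5],[0,0,0]],"turn":[-0.1,0,0,0,0,0,0]}' 0.6 && python3 -m jog '{"linear":[[0,0,0],[0,0,0],[0,0,0],[0,0,0],[0,0,0]],"turn":[0,0,0,0,0]}' 0 40
python3 - <<'E'
from h import *
save('wrist','w6.png')
E
```

```text
t: 7.45
tcp_pos: [0.5171, 0.2153, 0.2257]
tool_rot: [0.542, 0.841, -0.0, -0.0]
force: [-0.4, 0.8, -0.1]
finger_gap: 0.602
gripper_force: 0.0
t: 8.07
tcp_pos: [0.5159, 0.2157, 0.2273]
tool_rot: [0.541, 0.841, -0.001, -0.001]
force: [-2.2, -3.9, 5.4]
finger_gap: 0.108
gripper_force: 40.3
```

View pics/w6.png

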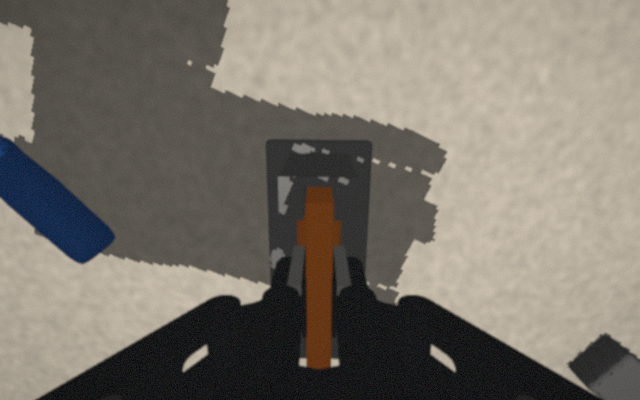

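The leaf is gripped mid-plate, with its edge running along column 319 from row 187 to row 365. Next I lift it and carry it over the rail.

```bash
python3 -m jog '{"linear":[[0,0,15],[0,0,30],[0,0,40],[0,0,35],[0,0,0],[0,0,0]],"turn":[0,0,0,0,0,0]}' && python3 -m jog '{"linear":[[4,-38,0],[4,-38,0],[4,-38,0],[4,-38,0],[4,-38,0],[4,-38,0],[4,-38,0],[4,-38,0],[4,-38,0],[4,-41,0],[0,0,0],[0,0,0]],"turn":[-0.7,-0.8,-0.8,-0.8,-0.8,-0.8,-0.8,-0.8,-0.8,-0.7,0,0]}'
python3 - <<'E'
from h import *
a=save('wrist','w7.png');d=save('side','d7.png');s=save('scene','s7.png')
x=np.hstack([a[:,120:520],cv2.resize(d[80:230,250:400],(400,400))])
cv2.imwrite('pics/c7.png',x[:,:,::-1])
E
```

```text
t: 8.88
tcp_pos: [0.5164, 0.2162, 0.3464]
tool_rot: [0.541, 0.841, 0.0, 0.0]
force: [0.6, -0.1, -1.1]
finger_gap: 0.108
gripper_force: 39.5
t: 10.38
tcp_pos: [0.5562, -0.1664, 0.3448]
tool_rot: [0.791, 0.612, -0.001, -0.002]
force: [0.3, 0.3, -2.2]
finger_gap: 0.111
gripper_force: 39.4
```

View pics/c7.png

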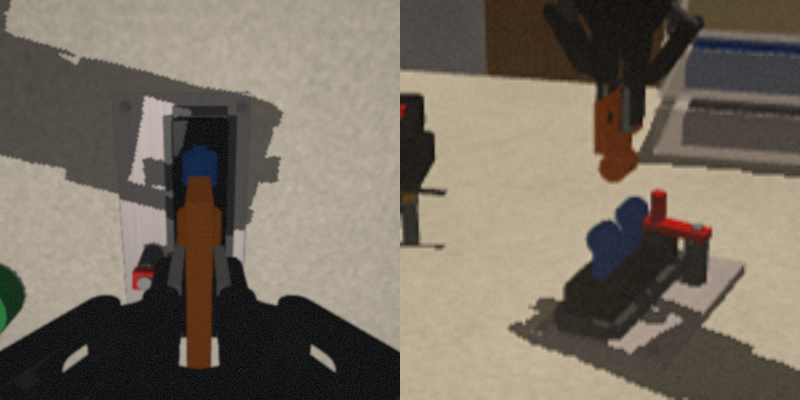

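The wrist view shows the leaf over the hinge, with its far end at (320,177) and the far blue knuckle at (320,165). The side view shows it clear above the gap and the button across the rail. I'll check the relative offset.

Run:
```python
from h import *
W=get_calibration('wrist');im=cv2.imread('pics/w7.png')[:,:,::-1].copy();t=sense()['tcp_pos'];print(t)
H,S,V=cv2.split(cv2.cvtColor(im,cv2.COLOR_RGB2HSV))
B=(H>100)&(H<125)&(S>120)&(V>30)&(np.indices(H.shape)[0]>120)&(np.indices(H.shape)[0]<190)
O=(H<17)&(S>150)&(V>50)
for v in(146,150,155,160,165,172):
    u=np.where(B[v,280:360])[0]+280
    if len(u):print('B',v,u.min(),u.max(),onz(W,(u.min()+u.max()+1)/2-.5,v,.09).round(4))
for v in(176,178,182,190,290,320,350,362,366):
    u=np.where(O[v,280:360])[0]+280
    if len(u):print('O',v,u.min(),u.max(),onz(W,(u.min()+u.max())/2,v,t[2]-.1413).round(4))
hin=np.array([.557,-.1676]);ax=np.array([.2504,.9681])
print('expected far outer end',hin+.04*ax,'leaf far end if centred',t[:2]+.038*ax)
S_=get_calibration('scene');D=get_calibration('side')
for n,c,f in(('side',D,'d7'),('scene',S_,'s7')):
    i=cv2.imread(f'pics/{f}.png')[:,:,::-1].copy()
    for b in blobs(i,'orange',100): print(n,b[0],b[1])
    o=np.r_[t[:2],t[2]-.2033];print(n,'proj leaf origin',proj(c,o),'top far/near',proj(c,np.r_[t[:2]+.038*ax,t[2]-.1413]),proj(c,np.r_[t[:2]-.038*ax,t[2]-.1413]),'bottom',proj(c,o+[0.00375,.0145,-.012]),'hinge',proj(c,np.r_[hin,.086]),'knuckle ends',proj(c,np.r_[hin+.04*ax,.086]),proj(c,np.r_[hin+.018*ax,.086]),proj(c,np.r_[hin-.018*ax,.086]))
```

```text
[ 0.55655661 -0.16556279  0.34564926]
B 146 312 325 [ 0.5684 -0.1235  0.09  ]
B 150 307 332 [ 0.5684 -0.1263  0.09  ]
B 155 302 337 [ 0.5675 -0.1295  0.09  ]
B 160 302 337 [ 0.5667 -0.1328  0.09  ]
B 165 302 337 [ 0.5659 -0.1361  0.09  ]
B 172 303 337 [ 0.565  -0.1408  0.09  ]
O 178 310 328 [ 0.5697 -0.1193  0.2043]
O 182 309 329 [ 0.5694 -0.1206  0.2043]
O 190 307 331 [ 0.5687 -0.1233  0.2043]
O 290 306 331 [ 0.5589 -0.1606  0.2043]
O 320 307 331 [ 0.5559 -0.1733  0.2043]
O 350 308 329 [ 0.5522 -0.1867  0.2043]
O 362 308 329 [ 0.5508 -0.1923  0.2043]
O 366 308 329 [ 0.5503 -0.1943  0.2043]
expected far outer end [ 0.567016 -0.128876] leaf far end if centred [ 0.56607181 -0.12877499]
side [282, 52, 34, 17, 452] [300.4, 60.6]
side [323, 112, 18, 36, 362] [329.6, 131.6]
side [169, 127, 39, 13, 208] [185.2, 132.8]
side [194, 215, 25, 14, 133] [205.8, 221.5]
side proj leaf origin [331.01489135 140.06081415] top far/near [324.05849235 117.49971684] [338.60950332 108.15115919] bottom [328.10585637 147.38157283] hinge [330.49443925 163.17956744] knuckle ends [323.00911183 169.68056375] [327.18781061 166.05136976] [333.704736   160.39142925]
scene [411, 25, 35, 19, 103] [427.5, 33.8]
scene [0, 53, 64, 42, 358] [33.7, 76.0]
scene [253, 121, 16, 31, 232] [261.1, 139.0]
scene proj leaf origin [258.93656213 143.38624959] top far/near [263.99789883 133.18726488] [248.60229336 111.89242769] bottom [262.34965041 151.40381777] hinge [260.53788169 160.41669623] knuckle ends [268.13777087 171.61282445] [263.9181038  165.39642676] [257.22071526 155.5298591 ]
```

```bash
python3 -m jog '{"linear":[[0.3,-1.6,-10],[0,0,-14],[0,0,-8],[0,0,-4],[0,0,0],[0,0,0]],"turn":[0,0,0,0,0,0]}' && python3 -m jog '{"linear":[[0,0,-5],[0,0,-4],[0,0,0],[0,0,0]],"turn":[0,0,0,0]}'
python3 - <<'E'
from h import *
T=[]
for k in range(4):
    a=snapshot('side');T.append(sense()['tcp_pos'])
T=np.array(T);print(T.mean(0),T.std(0));w=save('wrist','w8.png');d=save('side','d8.png')
x=np.hstack([w[80:380,170:470],cv2.resize(d[110:210,280:380],(300,300))]);x=cv2.resize(x,(800,400));cv2.imwrite('pics/c8.png',x[:,:,::-1])
E
```

```text
t: 11.28
tcp_pos: [0.5573, -0.1686, 0.3105]
tool_rot: [0.791, 0.612, 0.0, 0.0]
force: [-0.3, -0.1, -1.8]
finger_gap: 0.112
gripper_force: 39.4
t: 11.78
tcp_pos: [0.5572, -0.1685, 0.3012]
tool_rot: [0.791, 0.612, -0.0, -0.0]
force: [0.8, -0.4, -1.6]
finger_gap: 0.115
gripper_force: 39.4
[ 0.55722989 -0.16848414  0.30130142] [9.96333313e-06 8.70315440e-06 2.65583754e-05]
```

View pics/c8.png

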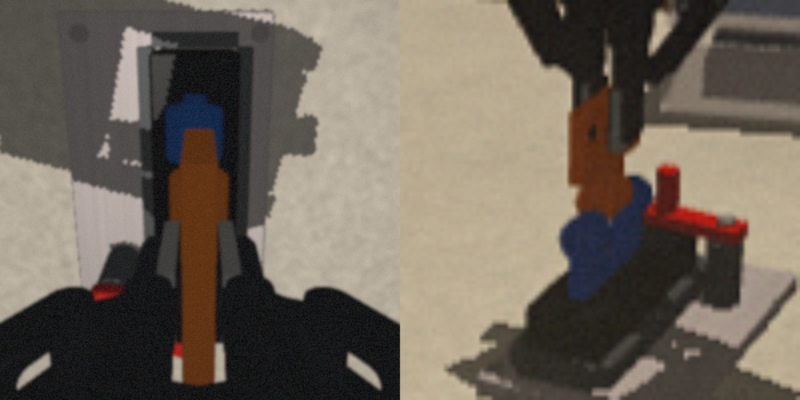

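The leaf's knuckle is entering the gap between the blue knuckles without contact, and the button is still across the rail. I'll check the lateral offset in this view.

Run:
```python
from h import *
W=get_calibration('wrist');im=cv2.imread('pics/w8.png')[:,:,::-1].copy();t=sense()['tcp_pos']
H,S,V=cv2.split(cv2.cvtColor(im,cv2.COLOR_RGB2HSV))
B=(H>100)&(H<125)&(S>120)&(V>30);O=(H<17)&(S>150)&(V>50)
h=np.array([.557,-.1676]);ax=np.array([-np.sin(np.radians(-14.5)),np.cos(np.radians(-14.5))]);px=np.array([ax[1],-ax[0]])
def rep(n,v,M,z):
    u=np.where(M[v,270:370])[0]+270
    if len(u):
        p=onz(W,(u.min()+u.max())/2,v,z)[:2]-h;print(n,v,u.min(),u.max(),'perp %.1f along %.1f'%(p@px*1e3,p@ax*1e3))
for v in(152,156,160,166,172):rep('B',v,B,.088)
for v in(178,182,190):rep('end',v,O,t[2]-.17)
for v in(205,300,320,345):rep('top',v,O,t[2]-.1413)
for v in(207,212,218,225):rep('knuckle',v,O,t[2]-.2033)
```

```text
B 152 308 324 perp 0.5 along 45.1
B 156 307 323 perp -0.0 along 42.9
B 160 295 335 perp -0.0 along 40.7
B 166 293 336 perp -0.3 along 37.4
B 172 294 337 perp 0.2 along 34.0
end 178 310 328 perp 2.0 along 40.6
end 182 309 329 perp 2.0 along 38.9
end 190 308 330 perp 2.0 along 35.4
top 205 304 333 perp 1.8 along 37.7
top 300 306 331 perp 1.8 along 0.2
top 320 306 331 perp 1.8 along -8.6
top 345 299 329 perp 0.0 along -20.1
knuckle 207 301 336 perp 1.9 along 17.0
knuckle 212 297 341 perp 2.1 along 14.2
knuckle 218 297 341 perp 2.1 along 10.7
knuckle 225 297 341 perp 2.1 along 6.7
```

```bash
python3 -m jog '{"linear":[[-1.6,0.6,0],[0,0,-3],[0,0,-3],[0,0,0]],"turn":[0,0,0,0]}' && python3 -m jog '{"linear":[[0,0,-3],[0,0,-3],[0,0,0],[0,0,0]],"turn":[0,0,0,0]}'
python3 - <<'E'
from h import *
W=get_calibration('wrist');im=save('wrist','w9.png');d=save('side','d9.png');s=save('scene','s9.png');t=sense()['tcp_pos'];print(t,sense()['force'])
H,S,V=cv2.split(cv2.cvtColor(im,cv2.COLOR_RGB2HSV))
B=(H>100)&(H<125)&(S>120)&(V>30);O=(H<17)&(S>150)&(V>50)
h=np.array([.557,-.1676]);ax=np.array([-np.sin(np.radians(-14.5)),np.cos(np.radians(-14.5))]);px=np.array([ax[1],-ax[0]])
def rep(n,v,M,z):
    u=np.where(M[v,270:370])[0]+270
    if len(u):
        p=onz(W,(u.min()+u.max())/2,v,z)[:2]-h;print(n,v,u.min(),u.max(),'perp %.1f along %.1f'%(p@px*1e3,p@ax*1e3))
for v in(156,160,164,166,172):rep('B',v,B,.088)
for v in(182,190):rep('end',v,O,t[2]-.17)
for v in(205,300,320):rep('top',v,O,t[2]-.1413)
for v in(207,212,218,225):rep('knuckle',v,O,t[2]-.2033)
x=np.hstack([cv2.resize(s[90:190,210:310],(400,400),interpolation=2),cv2.resize(d[110:210,280:380],(400,400),interpolation=2)]);cv2.imwrite('pics/c9.png',x[:,:,::-1])
for n,c in(('scene',get_calibration('scene')),('side',get_calibration('side'))):
    T=np.r_[t[:2],t[2]-.2033+.062];print(n,[proj(c,np.r_[T[:2]+sg*.038*ax+sx*.005*px,zz]).round(1).tolist() for sg in(1,) for sx in(-1,1) for zz in(T[2],T[2]-.042)])
E
```

```text
t: 12.58
tcp_pos: [0.5555, -0.1678, 0.2948]
tool_rot: [0.791, 0.612, -0.0, -0.0]
force: [-0.3, 0.4, -0.9]
finger_gap: 0.115
gripper_force: 39.4
t: 13.08
tcp_pos: [0.5556, -0.1679, 0.2892]
tool_rot: [0.791, 0.612, 0.0, 0.0]
force: [0.6, 0.4, -0.3]
finger_gap: 0.109
gripper_force: 39.4
[ 0.55561529 -0.1678824   0.28932951] [-0.04686633 -0.32171873 -1.56198054]
B 156 309 327 perp -0.1 along 45.1
B 160 308 328 perp -0.1 along 43.0
B 164 296 340 perp -0.1 along 41.0
B 166 296 341 perp 0.1 along 39.9
B 172 295 341 perp -0.1 along 36.8
end 182 309 329 perp 0.3 along 39.1
end 190 308 330 perp 0.3 along 35.6
top 205 306 332 perp 0.2 along 37.9
top 300 306 331 perp 0.0 along 0.5
top 320 307 331 perp 0.2 along -8.3
knuckle 207 306 332 perp 0.4 along 17.2
knuckle 212 297 341 perp 0.4 along 14.4
knuckle 218 297 341 perp 0.4 along 11.0
knuckle 225 297 341 perp 0.4 along 6.9
scene [[268.0, 150.7], [269.4, 163.9], [263.8, 152.4], [265.4, 165.5]]
side [[326.5, 143.2], [326.2, 161.4], [322.3, 142.4], [322.1, 160.5]]
```

View pics/c9.png

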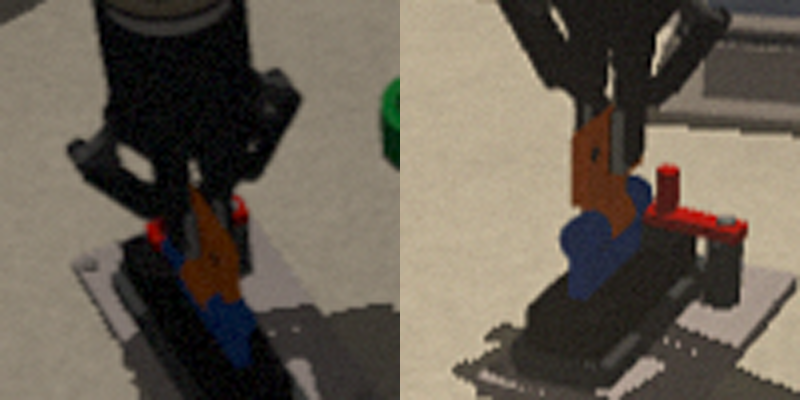

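The leaf sits in the gap: across offset about 0.4 mm, along about 0 mm, height 86 mm, with no contact force. In the side view the plate's lower far corner is at (323,161), against a predicted (322,160.5). The button is still across the rail, so I'm handing in.

```bash
python3 -c "
from station import *
print(sign_off())"
```

```text
the job is handed in; nothing more can be done
None
```

I handed the job in with the turnbutton square across the rail and the orange leaf gripped in the gap. By my measurements its hole is within about 0.5 mm of the blue pin axis, with no contact force on the rail; the judge gave no verdict back.

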